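Push the sprung tensioner arm past its pawl and hold it there

TASK

On the bench fixture, ease the blue sprung arm back by its orange paddle until you feel its steel tooth come up against the sloping pawl, and keep it still there for about a second. Then push on until the pawl has clicked in behind the tooth, and finish while still holding the arm pressed a little beyond the click, so that your push and not the pawl carries the spring and the black roller stays clear of the white one. Do not touch the pawl or its guide, and leave the things lying about where they are.

Things in the scene. Friction and masses are not known exactly. Their poses are not given: they have to be found in the camera images.
- fixture_base: Flat pale metal base plate, 150 x 240 x 12 mm, fixed at the edge of the green mat; origin at its underside, within 6 mm of its middle. Its +x is the direction the paddle is pushed, its +y runs from the pawl towards the pivot, z up. The arm swings over it.
- tensioner_arm: Blue arm with a black roller (32 mm diameter, 70 mm from the pivot), orange paddle and steel tooth. Origin on its vertical pivot axis, at the plate's underside; its own -y runs along the arm to the tooth. Seen from above it turns counter-clockwise when pushed (paddle towards the plate's +x).
- tensioner (a joint): Arm angle in rad: 0 at rest (arm leans 0.30 rad towards the plate's -x), grows as the paddle is pushed back. The spring pushes it to 0: about 4 N at the paddle at 0, about 8.5 N at 0.45, and some 4 to 12 N more while the tooth climbs the pawl; then that extra falls away (the click). At about 0.62 the black roller meets the white one.
- pivot (a point): Point on the arm's vertical pivot axis, 24 mm above the plate's underside (the mid-height of the blue bar). Axes as the base plate's.
- paddle (a point): Centre of the upright orange paddle on the arm, 112 mm from the pivot. The paddle is 12 mm thick in the push direction (its own x), 30 mm long along the arm (own y), and stands from 29 to 69 mm above the plate's underside; the blue bar below it is 16 mm wide, top at 30 mm. Push its own -x face towards +x.
- tooth (a point): Centre of the upright steel tooth at the arm's free end, a pin 8 mm in diameter, 148 mm from the pivot, 24 mm above the plate's underside. Moves with the arm.
- pawl_nose (a point): Point on the pawl's guide, where the resting nose has its peak corner on its steep +x face; axes as the base plate's. The nose overlaps the tooth's path by about 7 mm. It slopes up over 16 mm on the -x side: the tooth's centre meets the slope about 12 mm short (-x) of this point, drops over the corner, and when let go would rest on the steep face about 4 mm beyond (+x). Where the guide is bolted along the plate's x varies.
- pawl (a joint): Brass pawl in its black guide, red button on its tail: distance in m it is pushed outwards (plate's -y) against its spring of 200 N/m with 3 N preload. 0 at rest; rises to about 0.007 as the tooth climbs; back to 0 after the click.
- pawl_block: Black guide block of the pawl, 46 x 36 mm, top 38 mm above the plate's underside, beyond the tooth's path. Origin on the plate's upper face, 10 mm outward (-y) of the nose's peak. Not to be touched.
- idler_block: Fixed white idler roller (28 mm diameter) on a grey block, behind the arm; the arm's black roller must not be pressed against it. Origin under the roller's centre, on the plate's upper face.
- flux_bottle: Bystander: flux dropper bottle with red tip, 32 mm wide, 94 mm tall. Origin at its underside.
- connector_1: Bystander: pale grey round connector shell, 28 x 30 x 27 mm. Origin at its underside.
- connector_2: Bystander: beige round connector shell, 24 x 28 x 24 mm. Origin at its underside.
- screwdriver: Bystander: screwdriver with black and yellow handle, 26 x 173 x 26 mm, lying. Origin at its underside.
- tape_roll: Bystander: roll of masking tape, 100 mm diameter, 19 mm tall. Origin at its underside.

How it is judged:
On the way, in this order (a step that is already met when the one before it is completed fails the run):
1. the tooth rests against the pawl's slope and the arm is kept still there (contact force between pawl_block and tensioner_arm above 0.8 N and x of tooth in the frame of pawl_nose below 0 m and velocity of joint tensioner between -0.04 and 0.04 rad/s and contact force between any of the fingers, the arm and tensioner_arm above 2 N), for 0.5 s.
2. the tooth has passed and the pawl has clicked back in behind it (x of tooth in the frame of pawl_nose above 0.003 m and value of joint pawl below 0.002 m), for 0.2 s.
At the end, for the whole second after the job is handed in: The pawl is back in behind the tooth (out by less than 2 mm), the tooth is held at least 2 mm clear of the pawl's steep face (its centre 6 mm or more beyond the nose point) with under 0.3 N between them, the rollers do not press on each other, and the robot pushes on the arm with more than 2 N (x of tooth in the frame of pawl_nose above 0.006 m and value of joint pawl below 0.002 m and contact force between pawl_block and tensioner_arm below 0.3 N and contact force between tensioner_arm and idler_block below 0.3 N and contact force between any of the fingers, the arm and tensioner_arm above 2 N); the arm keeps its last pose, push and grip.
It fails at once if the robot pushes on the pawl or its guide (contact force between any of the fingers, the arm and pawl_block above 1 N).
It fails at once if the arm's roller is driven against the white idler roller (contact force between tensioner_arm and idler_block above 3 N).
It fails at once if a bystander is knocked out of place (more than 15 mm) (distance of any of flux_bottle, connector_1, connector_2, screwdriver, tape_roll from where it was at the start of the episode above 0.015 m).
It also fails if it takes over 51 s, if anything falls off the work surface, if the arm or the gripper's body presses on something with over 40 N, if the wrist force passes 120 N, or if a joint passes its speed limit or range.

ROBOT

A 7-joint arm with a two-finger parallel gripper is mounted at the origin on a cart in front of the work surface, level with it; the furniture and walls round the work are solid. World frame = base frame: x ahead of the robot, y to its left, z up, the work surface at z = 0. Lengths are in m, angles in rad, forces in N, time in s.
With the tool pointing down it reaches from about 0.4 to 0.875 m from the base axis. Payload 19.3 kg.
Tool frame: the origin (TCP) lies midway between the tips of the shut fingers; the grasp point (between the pads) lies 19 mm behind it (arm.grip_point_offset is the z of the grasp point in the tool frame, in m); z points along the fingers, y is the line along which they close (so a half turn about z gives the same grasp; the last joint's range is limited). The gripper opens to 85 mm and grips with 20 to 120 N. Pads are 22 mm wide; open, the fingers measure 114 mm over their backs; the gripper's body (76 mm by 85 mm) begins 54 mm behind the grasp point. The pads swing forward as they close: fully open they stand 13 mm farther back than shut.
Start: joints at [1.152, 0.521, -0.036, 1.599, 0.021, 1.021, -0.113], TCP at [0.214, -0.587, 0.231] pointing down, gripper open.
Joint ranges: [-2.91, 2.91], [-0.3, 2.13], [-1.5, 1.42], [0.17, 2.43], [-1.26, 4.41], [0.16, 1.93], [-2.52, 2.52]. Speed limits (rad/s): [1.89, 1.89, 2.39, 2.39, 3.01, 3.01, 3.01].

INTERFACE

Orientations are given as [roll, pitch, yaw] about the fixed x, y, z axes, in that order (R = Rz(yaw) Ry(pitch) Rx(roll)).
In Python, from cell import monitor, optics, arm gives the robot as it stands.
- The arm moves only by the tool drive_tool, never from a script. Its arguments are lists of equal length, an entry for each row: "delta_rot": the turn, a rotation vector about the tool's x, y, z in rad, a list of three; "travel": the shift along the tool's x, y, z in m, a list of three; "fingers": the finger opening in m, from 0 to 0.0854. A call has 1 to 12 rows; each row shifts and turns the commanded pose from where the row before left it, along the tool's axes as they then stand; what a row does not reach is not made up. A row lasts 1/8 s, in which the tool goes at most 62.5 mm and 10.7 degrees, less where a joint would pass 70% of its speed; a pose out of reach is approached as far as the arm can. A call with a gripper value outside its range is refused whole. The fingers move at their own pace and stop on an object; "newtons" is the grip in N (left out, the last holds). Time passes only in rows, so rows that do not move let the fingers close. It gives the time, the measured TCP pose, the force, the opening and the grip force at its end, in the units of the state.
- monitor.observe(): the state, without advancing time (a new reading comes with each control period).
- optics.snapshot(name): name is "scene" or "top"; returns a dict with "frame" (420x560x3 uint8, blue, green, red), "K" (3x3 intrinsics, pixels), "R" (3x3) and "t" (3): a world point X has camera coordinates R X + t. Camera axes: x right, y down, z forward; pixel columns grow to the right and rows downward; lengths in m; the calibration is good to about 2 mm. A picture is of the moment at which its call begins. There is no depth.
- arm.job_done(): hands the job in; it is judged then, once.
The state is a dict: "time": time; "q": joint angles; "joint_vel": joint speeds; "effort": joint torques, N m; "tool_pos": TCP position; "eef_rot": TCP orientation; "wrist_force": force on the tool from outside, world axes, zero at the start; "ft_torque": the same for the moment, N m; "gripper_width": finger opening in m; "finger_force": force on a finger pad.
Only numpy, scipy, OpenCV 4.12 (cv2) and the standard library are available. Lean on these libraries where they do the work, as an engineer would, in place of code of your own. Each camera call takes 0.05 s, during which the arm holds its last target. There are 200 camera calls.

## Working session

There is one attempt and no reset: what is moved stays moved. The work goes in short steps, Python scripts to look and compute and a tool call to move; the robot and the scene stay as the last step left them, time stands still between calls to the robot, and variables do not carry over. Pictures are saved under pics/ and viewed, at most 10 in all, crops included, and the job is handed in when it is done.

Besides the shell and the picture viewer there is one more tool, called after ">>>" by a JSON object that holds its "name" and its "arguments". drive_tool: Moves the arm, as the interface text tells. Its arguments: {"type":"object","properties":{"delta_rot":{"type":"array","items":{"type":"array","items":{"type":"number"}}},"travel":{"type":"array","items":{"type":"array","items":{"type":"number"}}},"fingers":{"type":"array","items":{"type":"number"}},"newtons":{"type":"number"}},"required":["delta_rot","travel","fingers"]}

```bash
mkdir -p pics
python3 - <<'E'
from cell import monitor, optics, arm
import cv2,pickle
d={}
for n in("scene","top"):
    s=optics.snapshot(n);d[n]=s;cv2.imwrite(f"pics/{n}0.png",s["frame"]);print(n,s["K"].tolist(),s["R"].round(4).tolist(),s["t"].round(4).tolist())
pickle.dump(d,open("d0.pkl","wb"));print(monitor.observe())
E
```

```text
scene [[437.17643078059007, 0.0, 275.2772343820522], [0.0, 437.17643078059007, 211.95357348183154], [0.0, 0.0, 1.0]] [[-0.8763, -0.4815, 0.0147], [-0.2177, 0.3686, -0.9037], [0.4298, -0.7951, -0.4278]] [0.4153, 0.2131, 1.2015]
top [[413.97731640794154, 0.0, 280.449114824715], [0.0, 413.97731640794154, 206.96940637297303], [0.0, 0.0, 1.0]] [[-0.0265, -0.9992, -0.0313], [-0.9989, 0.0277, -0.0378], [0.0387, 0.0303, -0.9988]] [-0.0499, 0.4929, 1.1176]
{'time': 0.1, 'q': array([ 1.15180026,  0.52197263, -0.03633226,  1.5999249 ,  0.02119099,
        1.02109788, -0.11281358]), 'joint_vel': array([ 1.57702233e-03,  7.28834845e-04,  2.85031156e-04, -1.43013295e-03,
        5.50630897e-05, -1.67043735e-05,  1.01381984e-03]), 'effort': array([ 3.86070460e-03, -9.28491282e+01,  1.98404521e+00, -3.70531762e+01,
        1.80923537e-02,  5.45684423e-03,  8.35928950e-05]), 'tool_pos': array([ 0.2134786 , -0.5871011 ,  0.23078122]), 'eef_rot': array([-3.14057625e+00,  6.03959769e-05,  3.48770543e-01]), 'wrist_force': array([ 0.39219245,  0.44268081, -0.32656099]), 'ft_torque': array([-0.02244859,  0.01100087, -0.00777148]), 'finger_force': 0.0, 'gripper_width': 0.08540683373920663}
```

View pics/top0.png

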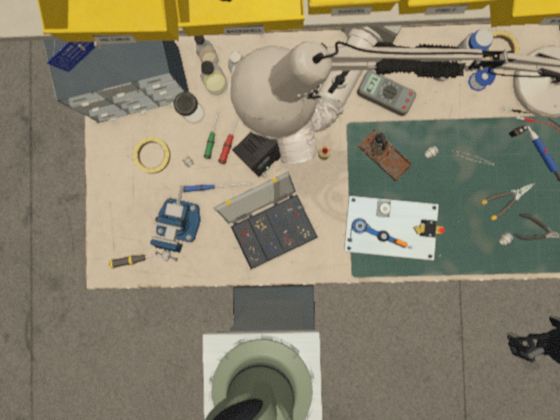

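View pics/scene0.png

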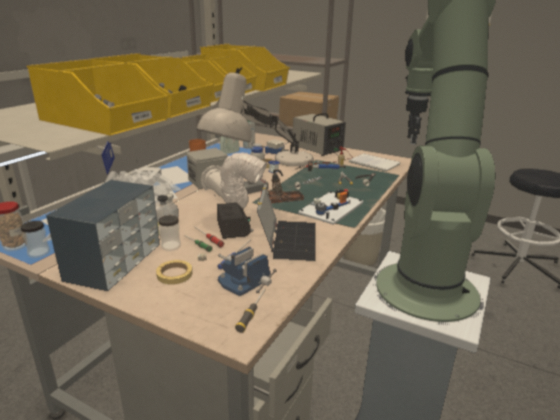

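The top view shows the fixture at about (345–440, 195–260): the pivot is near (362,228), the paddle near (403,243), the pawl near (428,229) and the idler near (384,208). The scene view shows it only small, at about (330,205). Next I'll zoom in and measure.

```bash
cat > h.py <<'E'
import numpy as np,cv2
def ray(s,u,v,z):
    K,R,t=(np.array(s[k]) for k in("K","R","t"))
    c=-R.T@t; d=R.T@np.linalg.solve(K,[u,v,1.]); return c+d*(z-c[2])/d[2]
def proj(s,X):
    p=np.array(s["K"])@(np.array(s["R"])@np.array(X)+s["t"]); return p[:2]/p[2]
E
python3 - <<'E'
import pickle,cv2,numpy as np
from h import *
d=pickle.load(open("d0.pkl","rb"));s=d["top"];f=s["frame"]
c=f[185:275,335:455];cv2.imwrite("pics/topc.png",cv2.resize(c,None,fx=6.5,fy=6.5,interpolation=cv2.INTER_CUBIC))
hsv=cv2.cvtColor(f,cv2.COLOR_BGR2HSV)
x0,y0=335,185;h=hsv[y0:275,x0:455]
g=((h[...,1]<60)&(h[...,2]>165)).astype(np.uint8)
cs,_=cv2.findContours(g,0,2);k=max(cs,key=cv2.contourArea)+np.array([x0,y0])
print("plate rect",cv2.minAreaRect(k));b=cv2.boxPoints(cv2.minAreaRect(k))
P=np.array([ray(s,*p,.012) for p in b]);print(P.round(4),P.mean(0).round(4))
for n,lo,hi,z in(("blue",(100,120,60),(125,255,255),.03),("orange",(8,150,150),(18,255,255),.069),("yellow",(20,140,120),(35,255,255),.038)):
    m=cv2.inRange(h,lo,hi);nn,l,st,ce=cv2.connectedComponentsWithStats(m)
    for i in range(1,nn):
        if st[i,4]>8:
            p=ce[i]+[x0,y0];print(n,p.round(1),st[i],ray(s,*p,z).round(4))
E
```

```text
plate rect ((386.0, 229.5), (89.0, 102.0), 90.0)
[[ 0.5466 -0.2125  0.012 ]
 [ 0.5386 -0.4854  0.012 ]
 [ 0.3011 -0.4757  0.012 ]
 [ 0.3072 -0.205   0.012 ]] [ 0.4234 -0.3446  0.012 ]
blue [355.2 225.3] [18 35  7 12 25] [ 0.4364 -0.2607  0.03  ]
blue [372.2 231.2] [31 43 13  8 45] [ 0.4197 -0.3048  0.03  ]
blue [390.2 238.9] [53 52  5  5 16] [ 0.3983 -0.3514  0.03  ]
orange [439.7 229.7] [103  42   5   7  12] [ 0.4202 -0.4677  0.069 ]
orange [400.6 242.6] [61 55 11  6 40] [ 0.3898 -0.3683  0.069 ]
yellow [420.2 229.1] [80 41 10  7 52] [ 0.4223 -0.4281  0.038 ]
yellow [436.7 229.5] [101  42   3   6  14] [ 0.4201 -0.4709  0.038 ]
```

View pics/topc.png

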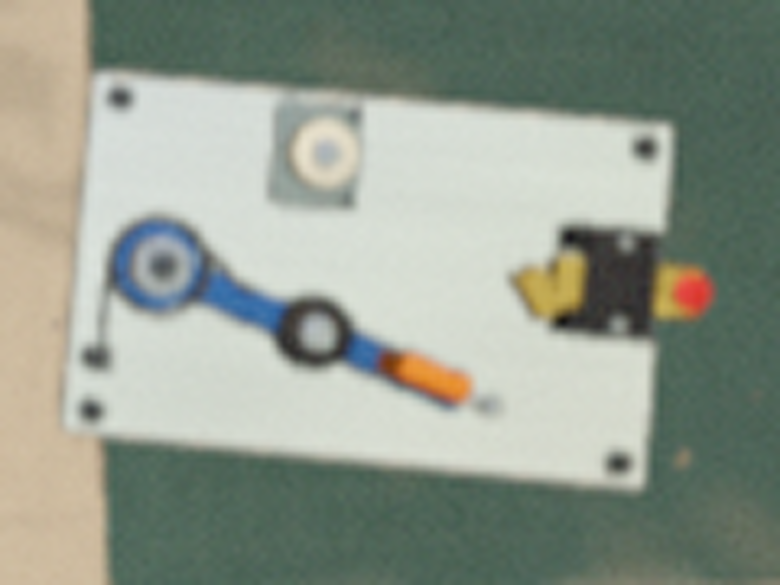

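The crop shows plate corners at (95,70), (675,122), (645,490) and (65,430). The pivot is at (162,264), the roller at (318,330), the paddle top at (432,380), the tooth at (488,404), the nose peak at about (512,275) and the idler at (325,153).

```bash
cat > geo.py <<'E'
import pickle
from h import *
s=pickle.load(open("d0.pkl","rb"))["top"]
W=lambda u,v,z:ray(s,(u+.5)/6.5+334.5,(v+.5)/6.5+184.5,z)
C=[W(95,70,.012),W(675,122,.012),W(645,490,.012),W(65,430,.012)]
yv=(C[0]-C[1]+C[3]-C[2])[:2];xv=(C[0]-C[3]+C[1]-C[2])[:2]
ya=np.arctan2(-yv[0],yv[1]);yb=np.arctan2(xv[1],xv[0]);yaw=(2*ya+yb)/3
Rz=np.array([[np.cos(yaw),-np.sin(yaw)],[np.sin(yaw),np.cos(yaw)]])
ctr=np.mean(C,0)[:2]
pf=lambda X:Rz.T@(np.array(X)[:2]-ctr)
E
python3 - <<'E'
from geo import *
print("yaw",ya,yb,"size",np.linalg.norm(yv)/2,np.linalg.norm(xv)/2,"ctr",ctr)
P={"piv":W(162,264,.036),"roller":W(318,330,.04),"paddle":W(432,380,.069),"tooth":W(488,404,.034),"nose":W(512,275,.034),"idler":W(325,153,.04)}
for k,v in P.items():
    r=pf(v)-pf(P["piv"]);print(k,v.round(4),"plate",pf(v).round(4),"rel",r.round(4),"r",np.hypot(*r).round(4),"ang",np.arctan2(r[0],-r[1]).round(3))
E
```

```text
yaw -0.12312131808676674 -0.11820025830611705 size 0.23853485255093745 0.15078716246441246 ctr [ 0.42851214 -0.35958547]
piv [ 0.4365 -0.271   0.036 ] plate [-0.0028  0.0889] rel [0. 0.] r 0.0 ang 3.142
roller [ 0.4084 -0.3319  0.04  ] plate [-0.0233  0.025 ] rel [-0.0205 -0.0639] r 0.0671 ang -0.311
paddle [ 0.3888 -0.3692  0.069 ] plate [-0.0382 -0.0144] rel [-0.0355 -0.1033] r 0.1092 ang -0.331
tooth [ 0.3767 -0.4002  0.034 ] plate [-0.0465 -0.0466] rel [-0.0438 -0.1355] r 0.1424 ang -0.312
nose [ 0.4284 -0.4118  0.034 ] plate [ 0.0062 -0.0519] rel [ 0.009  -0.1408] r 0.1411 ang 0.064
idler [ 0.4796 -0.3373  0.04  ] plate [0.048  0.0283] rel [ 0.0508 -0.0606] r 0.079 ang 0.698
```

```bash
cat >> geo.py <<'E'
piv=np.array([.437,-.268])
def tgt(a,back,r=.112):
    # TCP xy and yaw for arm angle a (plate frame), 'back' = distance of tcp behind arm centreline
    u=np.array([np.sin(a),-np.cos(a)]);n=np.array([np.cos(a),np.sin(a)])
    return piv+Rz@(r*u-back*n), yaw+a
def tool(dxy,ps): # world dxy -> tool x,y
    return np.array([np.cos(ps)*dxy[0]+np.sin(ps)*dxy[1], np.sin(ps)*dxy[0]-np.cos(ps)*dxy[1]])
E
python3 - <<'E'
from geo import *
p,y=tgt(-.30,.045);print(p,y,tool(p-[.2135,-.5871],y),.3488-y)
E
```

```text
[ 0.35011764 -0.35178816] -0.4214809648265502 [ 0.02839247 -0.27061025] 0.7702809648265502
```

>>> {"name": "drive_tool", "arguments": {"delta_rot": [[0, 0, 0.154], [0, 0, 0.154], [0, 0, 0.154], [0, 0, 0.154], [0, 0, 0.154], [0, 0, 0], [0, 0, 0], [0, 0, 0], [0, 0, 0], [0, 0, 0], [0, 0, 0], [0, 0, 0]], "travel": [[0, 0, 0], [0, 0, 0], [0, 0, 0], [0, 0, 0], [0, 0, 0], [0.004, -0.045, 0], [0.004, -0.045, 0], [0.005, -0.045, 0], [0.005, -0.045, 0], [0.005, -0.045, 0], [0.005, -0.045, 0], [0, 0, 0]], "fingers": [0, 0, 0, 0, 0, 0, 0, 0, 0, 0, 0, 0], "newtons": 40}}

```text
time: 1.6
tool_pos: [0.3512, -0.3497, 0.2312]
eef_rot: [-3.141, 0.0, -0.417]
wrist_force: [-0.5, -1.9, 0.5]
gripper_width: -0.0001
finger_force: 0.0
```

Now I'll descend to a tip height of about 0.044 m.

>>> {"name": "drive_tool", "arguments": {"delta_rot": [[0, 0, 0], [0, 0, 0], [0, 0, 0], [0, 0, 0], [0, 0, 0], [0, 0, 0], [0, 0, 0]], "travel": [[0, 0, 0.04], [0, 0, 0.04], [0, 0, 0.04], [0, 0, 0.035], [0, 0, 0.032], [0, 0, 0], [0, 0, 0]], "fingers": [0, 0, 0, 0, 0, 0, 0]}}

```text
time: 2.48
tool_pos: [0.3496, -0.353, 0.0452]
eef_rot: [3.141, -0.001, -0.422]
wrist_force: [0.1, -1.2, 0.3]
gripper_width: -0.0
finger_force: 0.0
```

Run:
```python
from cell import monitor, optics
import cv2
s=optics.snapshot("top");cv2.imwrite("pics/t1.png",cv2.resize(s["frame"][185:275,335:455],None,fx=6.5,fy=6.5,interpolation=cv2.INTER_CUBIC))
o=monitor.observe();print(o["tool_pos"],o["eef_rot"],o["wrist_force"])
```

```text
[ 0.34984693 -0.35309683  0.04550163] [ 3.14106853e+00 -1.40178092e-03 -4.21621835e-01] [-0.53822055  0.01097582  0.88343012]
```

View pics/t1.png

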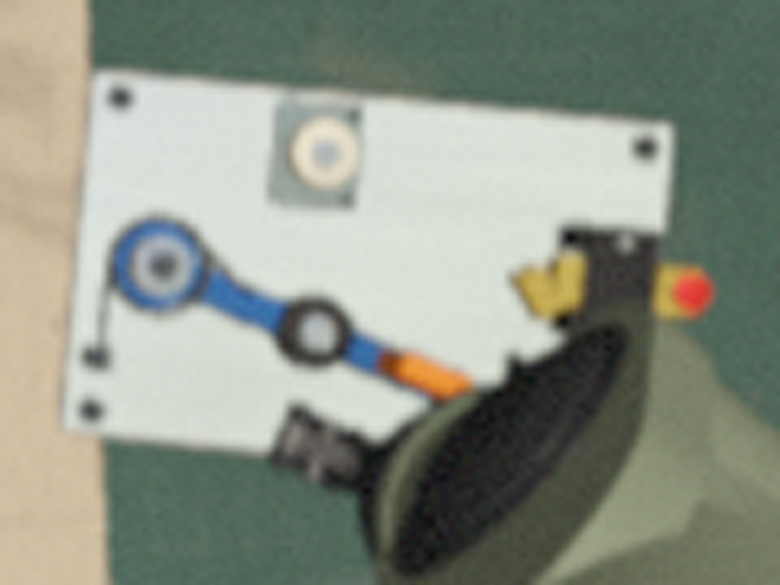

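The arm is untouched, with the paddle at (432,375). The gripper stands behind it, and the wrist covers the area from about (380,400) outward. Next I'll close in until contact.

>>> {"name": "drive_tool", "arguments": {"delta_rot": [[0, 0, 0], [0, 0, 0], [0, 0, 0], [0, 0, 0], [0, 0, 0], [0, 0, 0], [0, 0, 0]], "travel": [[0.008, 0, 0.001], [0.008, 0, 0], [0.006, 0, 0], [0.004, 0, 0], [0.004, 0, 0], [0, 0, 0], [0, 0, 0]], "fingers": [0, 0, 0, 0, 0, 0, 0]}}

```text
time: 3.4
tool_pos: [0.3765, -0.3645, 0.0432]
eef_rot: [-3.141, 0.001, -0.421]
wrist_force: [-4.4, 1.9, 2.6]
gripper_width: -0.0003
finger_force: 2.3
```

Contact is made at about 4.8 N, which matches the rest spring force. I'll swing the arm along its arc by 0.20 rad.

>>> {"name": "drive_tool", "arguments": {"delta_rot": [[0, 0, -0.02], [0, 0, -0.02], [0, 0, -0.02], [0, 0, -0.02], [0, 0, -0.02], [0, 0, -0.02], [0, 0, -0.02], [0, 0, -0.02], [0, 0, -0.02], [0, 0, -0.02], [0, 0, 0], [0, 0, 0]], "travel": [[0.00224, 0.00034, 0], [0.00224, 0.00034, 0], [0.00224, 0.00034, 0], [0.00224, 0.00034, 0], [0.00224, 0.00034, 0], [0.00224, 0.00034, 0], [0.00224, 0.00034, 0], [0.00224, 0.00034, 0], [0.00224, 0.00034, 0], [0.00224, 0.00034, 0], [0, 0, 0], [0, 0, 0]], "fingers": [0, 0, 0, 0, 0, 0, 0, 0, 0, 0, 0, 0]}}

```text
time: 4.9
tool_pos: [0.3965, -0.3746, 0.0431]
eef_rot: [-3.141, 0.001, -0.221]
wrist_force: [-6.3, 4.7, 5.0]
gripper_width: 0.0001
finger_force: 3.3
```

Run:
```python
from cell import monitor, optics
import cv2,pickle,numpy as np
f=[]
for i in range(3):
    s=optics.snapshot("scene" if i<1 else "top");f.append(monitor.observe()["wrist_force"])
    if i==0: sc=s
print(np.mean(f,0),monitor.observe()["tool_pos"])
pickle.dump({"scene":sc,"top":s},open("d1.pkl","wb"))
a=cv2.resize(s["frame"][190:265,335:455],None,fx=6.5,fy=6.5,interpolation=cv2.INTER_CUBIC)
from h import proj
u,v=map(int,proj(sc,[.42,-.38,.03]));print(u,v)
b=cv2.resize(sc["frame"][v-30:v+30,u-50:u+50],(780,468),interpolation=cv2.INTER_CUBIC)
cv2.imwrite("pics/t2.png",cv2.resize(np.vstack([a,b]),(490,600)))
```

```text
[-5.30081295  4.54286516  3.9415116 ] [ 0.39646013 -0.37453363  0.04311996]
335 200
```

View pics/t2.png

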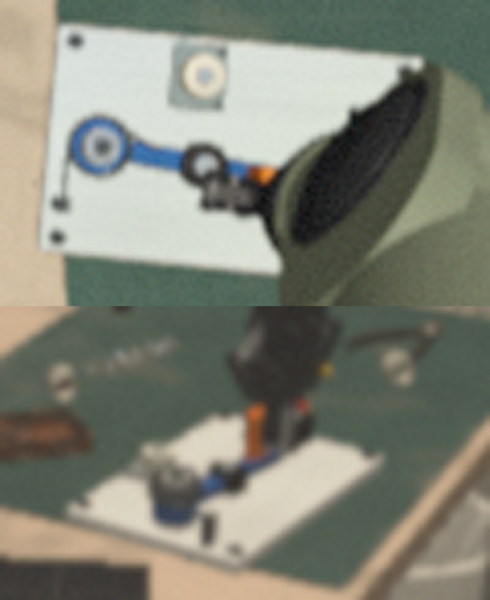

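The arm has swung with the paddle: the roller is at (207,165) and the pivot at (101,147), so a is about −0.09. The gripper sits behind the paddle and clear of the pawl. I'll creep forward with force readings.

>>> {"name": "drive_tool", "arguments": {"delta_rot": [[0, 0, -0.01], [0, 0, -0.01], [0, 0, -0.01], [0, 0, -0.01], [0, 0, 0], [0, 0, 0]], "travel": [[0.00112, 0.00017, 0], [0.00112, 0.00017, 0], [0.00112, 0.00017, 0], [0.00112, 0.00017, 0], [0, 0, 0], [0, 0, 0]], "fingers": [0, 0, 0, 0, 0, 0]}}

```text
time: 5.8
tool_pos: [0.4007, -0.3761, 0.0431]
eef_rot: [-3.141, 0.001, -0.181]
wrist_force: [-5.9, 4.9, 5.3]
gripper_width: -0.0
finger_force: 3.5
```

>>> {"name": "drive_tool", "arguments": {"delta_rot": [[0, 0, -0.01], [0, 0, -0.01], [0, 0, 0], [0, 0, 0]], "travel": [[0.00112, 0.00017, 0], [0.00112, 0.00017, 0], [0, 0, 0], [0, 0, 0]], "fingers": [0, 0, 0, 0]}}

```text
time: 6.3
tool_pos: [0.4027, -0.3767, 0.0431]
eef_rot: [-3.14, 0.002, -0.161]
wrist_force: [-6.0, 4.9, 4.6]
gripper_width: 0.0001
finger_force: 3.6
```

>>> {"name": "drive_tool", "arguments": {"delta_rot": [[0, 0, -0.01], [0, 0, 0], [0, 0, 0]], "travel": [[0.00112, 0.00017, 0], [0, 0, 0], [0, 0, 0]], "fingers": [0, 0, 0]}}

```text
time: 6.68
tool_pos: [0.4037, -0.3771, 0.0431]
eef_rot: [-3.14, 0.002, -0.151]
wrist_force: [-6.2, 5.5, 4.6]
gripper_width: 0.0007
finger_force: 3.7
```

>>> {"name": "drive_tool", "arguments": {"delta_rot": [[0, 0, -0.01], [0, 0, 0], [0, 0, 0]], "travel": [[0.00112, 0.00017, 0], [0, 0, 0], [0, 0, 0]], "fingers": [0, 0, 0]}}

```text
time: 7.05
tool_pos: [0.404, -0.3773, 0.043]
eef_rot: [-3.14, 0.003, -0.141]
wrist_force: [-12.1, 7.6, 7.9]
gripper_width: 0.0001
finger_force: 6.0
```

>>> {"name": "drive_tool", "arguments": {"delta_rot": [[0, 0, -0.01], [0, 0, 0], [0, 0, 0]], "travel": [[0.00112, 0.00017, 0], [0, 0, 0], [0, 0, 0]], "fingers": [0, 0, 0]}}

```text
time: 7.42
tool_pos: [0.4042, -0.3775, 0.0429]
eef_rot: [-3.14, 0.005, -0.132]
wrist_force: [-15.7, 8.3, 10.5]
gripper_width: -0.0003
finger_force: 8.4
```

The force jumped from 6 N to 16 N, so the tooth is on the slope, where I expected it (a ≈ −0.02). I'll hold it there.

>>> {"name": "drive_tool", "arguments": {"delta_rot": [[0, 0, 0], [0, 0, 0], [0, 0, 0], [0, 0, 0], [0, 0, 0], [0, 0, 0], [0, 0, 0], [0, 0, 0], [0, 0, 0], [0, 0, 0], [0, 0, 0], [0, 0, 0]], "travel": [[0, 0, 0], [0, 0, 0], [0, 0, 0], [0, 0, 0], [0, 0, 0], [0, 0, 0], [0, 0, 0], [0, 0, 0], [0, 0, 0], [0, 0, 0], [0, 0, 0], [0, 0, 0]], "fingers": [0, 0, 0, 0, 0, 0, 0, 0, 0, 0, 0, 0]}}

```text
time: 8.93
tool_pos: [0.4042, -0.3775, 0.0429]
eef_rot: [-3.14, 0.005, -0.132]
wrist_force: [-15.4, 7.6, 11.3]
gripper_width: 0.0
finger_force: 8.4
```

>>> {"name": "drive_tool", "arguments": {"delta_rot": [[0, 0, -0.01], [0, 0, -0.01], [0, 0, -0.01], [0, 0, -0.01], [0, 0, -0.01], [0, 0, 0]], "travel": [[0.00112, 0.00017, 0], [0.00112, 0.00017, 0], [0.00112, 0.00017, 0], [0.00112, 0.00017, 0], [0.00112, 0.00017, 0], [0, 0, 0]], "fingers": [0, 0, 0, 0, 0, 0]}}

```text
time: 9.68
tool_pos: [0.4086, -0.3788, 0.0428]
eef_rot: [-3.139, 0.006, -0.082]
wrist_force: [-21.0, 9.1, 16.9]
gripper_width: 0.0001
finger_force: 11.2
```

>>> {"name": "drive_tool", "arguments": {"delta_rot": [[0, 0, -0.01], [0, 0, -0.01], [0, 0, -0.01], [0, 0, 0]], "travel": [[0.00112, 0.00017, 0], [0.00112, 0.00017, 0], [0.00112, 0.00017, 0], [0, 0, 0]], "fingers": [0, 0, 0, 0]}}

```text
time: 10.18
tool_pos: [0.4143, -0.38, 0.0428]
eef_rot: [-3.14, 0.002, -0.051]
wrist_force: [-7.2, 4.2, 1.9]
gripper_width: 0.0004
finger_force: 4.0
```

Clicked: the force fell from 21 N to 7 N. I'll go about 0.07 rad further, which stays well short of the idler (θ ≈ 0.44 against 0.62).

>>> {"name": "drive_tool", "arguments": {"delta_rot": [[0, 0, -0.01], [0, 0, -0.01], [0, 0, -0.01], [0, 0, -0.01], [0, 0, -0.01], [0, 0, -0.01], [0, 0, -0.01], [0, 0, 0], [0, 0, 0], [0, 0, 0], [0, 0, 0]], "travel": [[0.00112, 0.00017, 0], [0.00112, 0.00017, 0], [0.00112, 0.00017, 0], [0.00112, 0.00017, 0], [0.00112, 0.00017, 0], [0.00112, 0.00017, 0], [0.00112, 0.00017, 0], [0, 0, 0], [0, 0, 0], [0, 0, 0], [0, 0, 0]], "fingers": [0, 0, 0, 0, 0, 0, 0, 0, 0, 0, 0]}}

```text
time: 11.55
tool_pos: [0.4219, -0.3813, 0.0429]
eef_rot: [-3.14, 0.002, 0.019]
wrist_force: [-9.0, 4.0, 3.0]
gripper_width: 0.0002
finger_force: 4.4
```

Run:
```python
from cell import monitor, optics
import cv2,numpy as np
s=optics.snapshot("top");sc=optics.snapshot("scene")
a=cv2.resize(s["frame"][190:265,335:455],None,fx=6.5,fy=6.5,interpolation=cv2.INTER_CUBIC)
b=cv2.resize(sc["frame"][170:230,285:385],(780,468),interpolation=cv2.INTER_CUBIC)
cv2.imwrite("pics/t3.png",cv2.resize(np.vstack([a,b]),(490,600)))
o=monitor.observe();print(o["tool_pos"],o["eef_rot"],o["wrist_force"])
```

```text
[ 0.42191601 -0.38135781  0.04285845] [-3.13992880e+00  2.41339608e-03  1.89342586e-02] [-8.79624631  5.70528206  2.71300658]
```

View pics/t3.png

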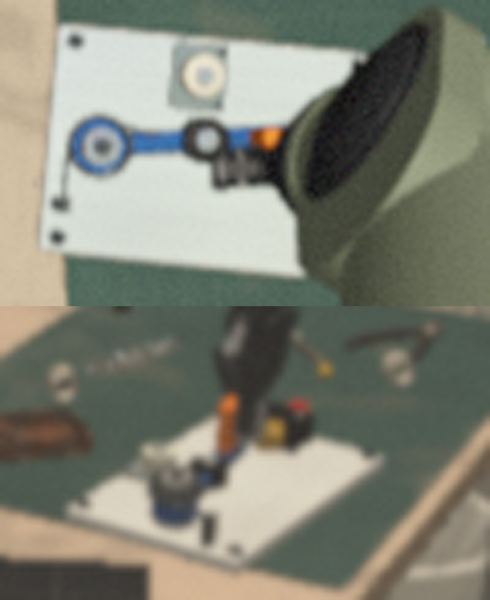

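The black roller at (207,140) is well clear of the white one at (205,75). The paddle is held by the gripper and the brass pawl is extended. The tooth is about 12 mm beyond the nose under a 9 N push, so I'm handing the job in.

```bash
python3 -c "
from cell import arm
print(arm.job_done())"
```

```text
the job is handed in; nothing more can be done
None
```

I held the tooth on the pawl's slope for about 1.5 s, pushed it through the click, and handed the job in while still pressing the arm with about 9 N, the tooth roughly 12 mm past the nose by my estimate and the rollers clear in the last picture; no verdict came back.

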